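# Carry a tray with a loose coated roller to the curing station

## Task

Lift the carrying tray by its bridge handle and, before you carry it off, tilt it gently to roll the loose roller from the end up the crowned deck to its middle and stop it there, wholly between the two lines. Carry it so to the curing station and hold it above the two rest bars, clear of them, with the roller staying between the lines for five seconds without a break; then lower the tray onto both bars, square to them and centred, and let go, the roller lying still between the lines. Do not spill the roller, touch it with the robot or disturb the containers nearby.

Things in the scene. Friction and masses are not known exactly. Their poses are not given: they have to be found in the camera images.
- tray: Loose narrow aluminium tray, 320 mm long (own y), 120 mm wide (own x), about 0.45 kg, on the worktop at the start. Origin: centre of its underside, z up. Crowned deck: its middle is 10 mm above the origin and level; towards both ends it falls away ever more, to 0.06 rad (radius 2.4 m along y). Upright edges all round to 26 mm above the origin (inside 312 x 112 mm).
- tray_mid (a point): Middle of the deck's top, 10 mm above the tray's origin; axes as the tray. Two thin black lines cross the deck at y = -55 and +55 mm from it: the roller is wholly between them while its centre is within 29 mm of the middle along y.
- tray_handle (a point): Centre of the tray's bridge handle, 125 mm above the middle of its underside; axes as the tray. A black bar 120 mm long along the tray's x, 20 mm thick along y, 30 mm tall, on a thin 24 mm wide post at each side, so the roller passes beneath. Grasp it from above, fingers closing along the tray's y.
- roller: Loose roller, axis along the tray's x: pale 34 mm drum, two round black 52 mm wheels, 104 mm long, 0.3 kg. Origin: centre, 26 mm above the deck; frame turns. Starts against the tray's +y end edge, 131 mm from the middle. Rolls along y: 7 m/s2 per rad of slope, less a rolling drag of 0.14 m/s2 (0.02 rad, give or take 30%); on a level tray it keeps still near the middle only.
- station: Fixed curing station: grey base plate, two dark steel rest bars along its x (130 mm long, 24 mm wide, centred at y = -80 and +80 mm, tops 40 mm above the worktop), and a white heater strip with two amber tubes, 200 mm long along y, upright at x = -125 to -100 mm (robot side), 90 mm tall. Origin on the worktop under the middle of the bars.
- station_rest (a point): Point midway between the tops of the two rest bars, 40 mm above the worktop; axes as the station. The middle of the tray's underside belongs here, the tray lying across both bars with its long axis along this y, either way round.
- sample_jar: Bystander: white screw-lid jar, 60 mm diameter, 85 mm tall, origin under its centre. Leave it alone.
- squeeze_bottle: Bystander: white bottle, 52 mm diameter, 150 mm tall, origin under its centre. Leave it alone.
- mixing_cup: Bystander: open white cup, 72 mm diameter, 80 mm tall, origin under its centre. Leave it alone.
There are look-alikes about, which are no part of the job. There is more than one size of the roller; the one meant has the size given above.

How it is judged:
On the way, in this order (a step that is already met when the one before it is completed fails the run):
1. the tray is lifted off the worktop with the roller on it (height (world z) of tray above 0.03 m and distance between roller and tray below 0.16 m), for 0.2 s.
2. still away from the station, the roller is brought to the middle of the lifted tray and stays between the two lines (height (world z) of tray above 0.02 m and horizontal distance between tray and station_rest above 0.2 m and y of roller in the frame of tray between -0.03 and 0.03 m and z of roller in the frame of tray between 0.026 and 0.046 m), for 0.7 s.
3. the tray is held over the station, clear of the rest bars, and the roller stays between the two lines for five seconds (horizontal distance between tray and station_rest below 0.06 m and z of tray in the frame of station_rest above 0.008 m and contact force between tray and station below 0.2 N and y of roller in the frame of tray between -0.03 and 0.03 m and z of roller in the frame of tray between 0.026 and 0.046 m), for 4.7 s.
At the end, for the whole second after the job is handed in: The tray lies level on both rest bars, its middle within 30 mm of the middle of the rest and its long axis within 0.2 rad of the station's, released; the roller lies on the deck at rest (under 20 mm/s) with its centre within 30 mm of the tray's middle (horizontal distance between tray and station_rest below 0.03 m and z of tray in the frame of station_rest between -0.006 and 0.006 m and angle between tray's own z axis and vertical below 0.05 rad and angle between the y axis of tray and the y axis of station_rest, either way round below 0.2 rad and y of roller in the frame of tray between -0.03 and 0.03 m and z of roller in the frame of tray between 0.026 and 0.046 m and linear speed of each of roller, tray below 0.02 m/s); the robot touches nothing.
It fails at once if the roller leaves the tray (distance between roller and tray above 0.16 m or z of roller in the frame of tray above 0.055 m or z of roller in the frame of tray below 0 m).
It fails at once if the robot touches the roller (contact force between any of the fingers, the arm and roller above 0.3 N).
It fails at once if the tray is tipped steeply (angle between tray's own z axis and vertical above 0.35 rad).
It fails at once if a container nearby is pushed or knocked over (distance of any of sample_jar, squeeze_bottle, mixing_cup from where it was at the start of the episode above 0.03 m).
It also fails if it takes over 72 s, if anything falls off the work surface, if the arm or the gripper's body presses on something with over 40 N, if the wrist force passes 120 N, or if a joint passes its speed limit or range.

## Robot

A 7-joint arm with a two-finger parallel gripper is mounted at the origin on the work surface. World frame = base frame: x ahead of the robot, y to its left, z up, the work surface at z = 0. Lengths are in m, angles in rad, forces in N, time in s.
With the tool pointing down it reaches from about 0.4 to 0.925 m from the base axis. Payload 4.1 kg.
Tool frame: the origin (TCP) lies at the very end of the fingers, on their centre line; the grasp point (between the pads) lies 19 mm behind it; z points along the fingers, y is the line along which they close (so a half turn about z gives the same grasp; the last joint's range is limited). The gripper opens to 85 mm and grips with 20 to 120 N. Pads are 22 mm wide; open, the fingers measure 114 mm over their backs; the gripper's body (76 mm by 85 mm) begins 54 mm behind the grasp point. The pads swing forward as they close: fully open they stand 13 mm farther back than shut.
Start: joints at [1.118, 0.398, 0.045, 1.537, -0.019, 1.207, -0.051], TCP at [0.225, -0.61, 0.231] pointing down, gripper open.
Joint ranges: [-2.82, 2.82], [-0.49, 2.23], [-1.37, 1.46], [0, 2.46], [-1.36, 4.5], [0.23, 2], [-2.94, 2.94]. Speed limits (rad/s): [2.57, 2.57, 3.14, 3.14, 3.14, 3.14, 3.14].

## Interface

Orientations are given as a unit quaternion [x, y, z, w].
In Python, from rig import * gives the robot as it stands. Calls block until the motion is done:
- move_ptp(position, orientation): joint-space move of the TCP to a pose.
- move_l(position, vel=0.15, rotation=None): straight line of the TCP; rotation=None keeps the orientation; vel is the mean speed in m/s.
- goto_joints(angles): joint-space move.
- gripper_open() and close_gripper(): open the fingers fully, or close them until they stop; the grip force is fixed at half the most.
- wait(seconds).
- inverse_kinematics(position, orientation): joint angles nearest the present ones, or None.
- read_state(): the state.
- camera(name): name is "scene" or "side" or "wrist"; returns the picture (480x640x3 uint8, red, green, blue); there is no depth.
- camera_params(name): a dict with "K" (3x3 intrinsics, pixels), "dist_coeffs" ([k1, k2, p1, p2, k3] as OpenCV has them; the pictures are not rectified), "world_to_cam" (4x4, takes a point from world to camera coordinates). Camera axes: x right, y down, z forward; pixel columns grow to the right and rows downward; lengths in m; the calibration is good to about 2 mm. A picture is of the moment at which its call begins: read the wrist's pose just before it. camera_params takes no time and is no camera call; for the wrist camera it gives the pose at the moment of the call.
A pose or a line that the arm cannot do raises MotionError and nothing moves.
- job_done(): hands the job in; it is judged then, once.
The state is a dict: "t": time; "q": joint angles; "joint_vel": joint speeds; "tau": joint torques, N m; "position": TCP position; "tool_rot": TCP orientation; "contact_force": force on the tool from outside, world axes, zero at the start; "torque": the same for the moment, N m; "width": finger opening in m; "grip_force": force on a finger pad.
Only numpy, scipy, OpenCV 4.12 (cv2) and the standard library are available. Lean on these libraries where they do the work, as an engineer would, in place of code of your own. Each camera call takes 0.05 s, during which the arm holds its last target. There are 200 camera calls.

## Working session

There is one attempt and no reset: what is moved stays moved. The work goes in short steps, each a Python script; the robot and the scene stay as the last script left them, time stands still between calls to the robot, and variables do not carry over. Pictures are saved under pics/ and viewed, at most 10 in all, crops included, and the job is handed in when it is done.

```bash
ls; mkdir -p pics
python3 - <<'E'
from rig import *
import cv2,numpy as np
a=camera("scene");b=camera("side")
cv2.imwrite("pics/scene0.png",a[:,:,::-1]);cv2.imwrite("pics/side0.png",b[:,:,::-1])
for n in("scene","side","wrist"):
    p=camera_params(n);print(n,np.round(p["K"],1).tolist(),np.round(p["dist_coeffs"],3),np.round(p["world_to_cam"],3).tolist())
s=read_state();print(s)
E
```

```text
pics
scene [[455.9, 0.0, 316.1], [0.0, 455.9, 238.4], [0.0, 0.0, 1.0]] [-0.061  0.     0.     0.     0.   ] [[-0.482, 0.876, -0.017, 0.166], [0.623, 0.329, -0.71, -0.314], [-0.616, -0.352, -0.704, 1.457], [0.0, 0.0, 0.0, 1.0]]
side [[494.8, 0.0, 322.3], [0.0, 494.8, 239.6], [0.0, 0.0, 1.0]] [0.005 0.    0.    0.    0.   ] [[-0.747, -0.665, -0.005, 0.488], [-0.387, 0.441, -0.81, 0.26], [0.541, -0.603, -0.587, 1.011], [0.0, 0.0, 0.0, 1.0]]
wrist [[331.4, 0.0, 322.9], [0.0, 331.4, 233.9], [0.0, 0.0, 1.0]] [-0.042  0.     0.     0.     0.   ] [[0.346, -0.938, -0.002, -0.649], [-0.898, -0.332, 0.288, -0.037], [-0.271, -0.097, -0.958, 0.38], [0.0, 0.0, 0.0, 1.0]]
{'t': 0.1, 'q': array([ 1.11798631,  0.39909439,  0.04505363,  1.53775622, -0.01869173,
        1.20689314, -0.05070658]), 'joint_vel': array([-1.16246878e-03,  9.59860973e-05,  1.46625936e-03, -3.00884261e-03,
       -4.40546570e-04,  9.31645681e-04,  1.27276164e-03]), 'tau': array([ 4.60599855e-03, -4.76257896e+01,  1.37135558e+00, -2.54949975e+01,
        1.22062932e-02,  4.99795511e-03,  1.07810320e-05]), 'position': array([ 0.22502286, -0.60920244,  0.23038199]), 'tool_rot': array([ 9.84384575e-01,  1.76029149e-01, -2.17557632e-04, -8.37033229e-04]), 'contact_force': array([ 0.25443695,  0.22500485, -0.020909  ]), 'torque': array([ 0.06532235, -0.03909104,  0.03381662]), 'grip_force': 0.0, 'width': 0.08520206335672076}
```

View pics/scene0.png

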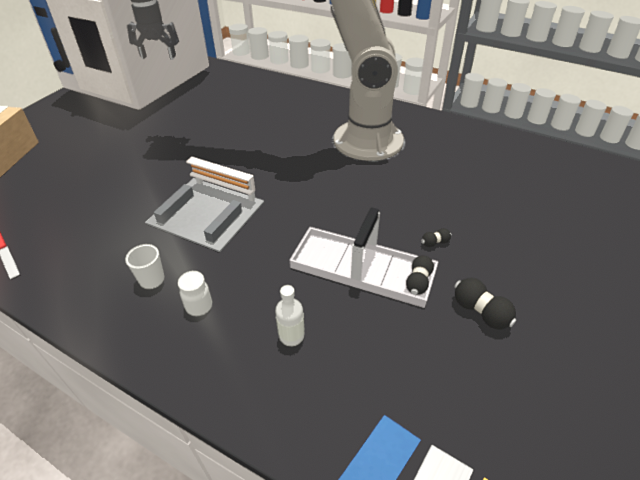

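View pics/side0.png

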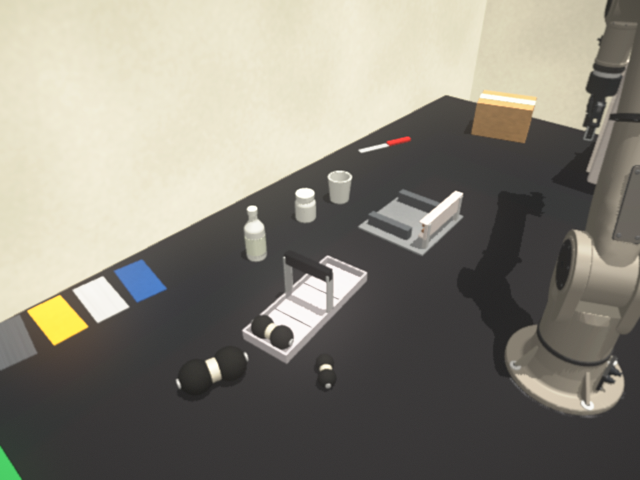

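Scene picture: the tray is at (365,265) with its handle at (368,226), and the station is at (205,210) with the heater at (220,178) on the robot side. The bystanders are the cup (147,267), jar (195,293) and bottle (290,318).

Roller candidates in the scene picture are the small one at (436,238), the large one at (485,303), and the one in the tray at (420,273). The last matches the description. In the side picture it is at (271,331), with the small one at (326,371) and the large one at (212,370). I'll check with a close crop.

Run:
```python
import cv2,numpy as np
a=cv2.imread("pics/scene0.png");b=cv2.imread("pics/side0.png")
def crop(im,x,y):
    c=cv2.resize(im[y:y+120,x:x+160],(400,300),interpolation=cv2.INTER_CUBIC)
    c=cv2.convertScaleAbs(c,alpha=1.3,beta=25)
    for k in range(0,160,20): cv2.putText(c,str(x+k),(int(k*2.5),8),0,.3,(0,255,255));cv2.line(c,(int(k*2.5),10),(int(k*2.5),14),(0,255,255))
    for k in range(20,120,20): cv2.putText(c,str(y+k),(0,int(k*2.5)+3),0,.3,(0,255,255));cv2.line(c,(20,int(k*2.5)),(24,int(k*2.5)),(0,255,255))
    return c
o=np.vstack([np.hstack([crop(a,285,195),crop(b,230,245)]),np.hstack([crop(a,130,145),crop(b,340,160)])])
cv2.imwrite("pics/crops.png",o)
```

```text
(no output)
```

View pics/crops.png

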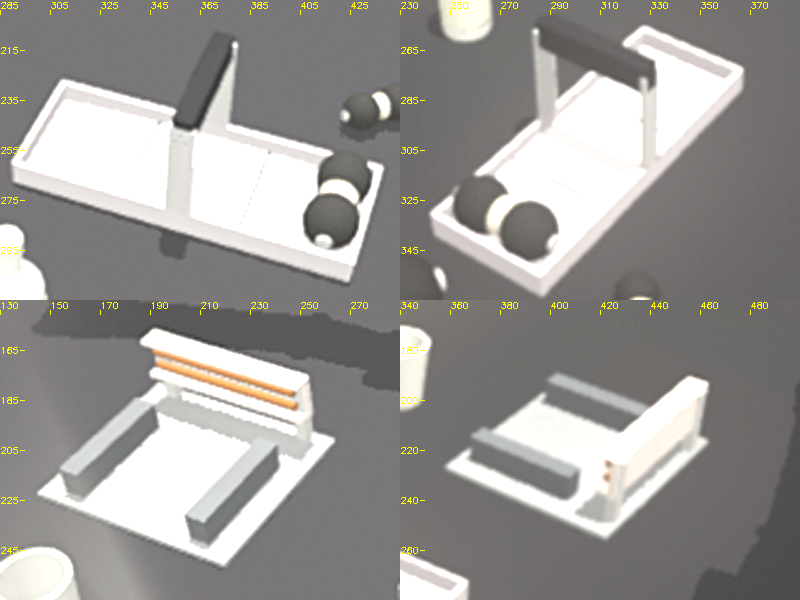

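Close crops: the roller in the tray has pale-drum, two-black-wheel proportions and just fits the tray's width, so it is the right one. It is at crop (337,200), with the rim corners at crop (63,80), (12,163), (350,268) and (383,165). The station bars and heater are clear in both views. Next I fit both poses.

```bash
cat > h.py <<'E'
import cv2,numpy as np,json
from scipy.optimize import least_squares
from scipy.spatial.transform import Rotation as R
def proj(P,p):
    W=np.array(p["world_to_cam"]);r,_=cv2.Rodrigues(W[:3,:3])
    return cv2.projectPoints(np.asarray(P,float).reshape(-1,3),r,W[:3,3],np.array(p["K"]),np.array(p["dist_coeffs"]))[0].reshape(-1,2)
def place(L,v):  # v=x,y,z,yaw
    return R.from_euler('z',v[3]).apply(np.atleast_2d(L))+v[:3]
def fit(obs,x0):
    f=lambda v:np.concatenate([(proj(place(L,v),p)-uv).ravel() for L,uv,p in obs])
    s=least_squares(f,x0,loss='soft_l1');return s.x,f(s.x)
E
python3 - <<'E'
from rig import *
from h import *
S,D=camera_params("scene"),camera_params("side")
c=lambda l,ox,oy:np.array(l,float)/2.5+[ox,oy]
# tray rim corners A(-x,-y) B(+x,-y) C(+x,+y) D(-x,+y)
Tr=np.array([[-60,-160,26],[60,-160,26],[60,160,26],[-60,160,26]])/1000
uvS=c([[63,80],[12,163],[350,267],[383,165]],285,195)
uvD=c([[343,68],[245,27],[32,212],[140,277]],230,245)
v,r=fit([(Tr,uvS,S),(Tr,uvD,D)],[.45,.1,0,0]);print("tray",v.round(4),r.round(1))
# handle robot-side top end, triangulated
hS=c([[228,34]],285,195);hD=c([[251,60]],230,245)
t=least_squares(lambda P:np.concatenate([(proj(P,S)-hS).ravel(),(proj(P,D)-hD).ravel()]),place([-.06,0,.14],v)[0])
print("handle end tri",t.x.round(4),"model",place([-.06,0,.14],v).round(4),t.fun.round(1))
b=lambda l:np.array([[x,y,0] for x,y in l])/1000
Ls=b([(65,-92),(65,-68),(-65,-92),(-65,-68),(65,68),(65,92),(-65,68),(-65,92)])
us=c(np.array([[62,470],[82,478],[140,398],[158,405],[187,518],[207,522],[262,440],[279,448]])-[0,300],130,145)
Ld=b([(65,68),(65,92),(-65,68),(65,-92),(65,-68)])
ud=c(np.array([[484,430],[472,438],[579,467],[558,375],[546,382]])-[400,300],340,160)
w,r=fit([(Ls,us,S),(Ld,ud,D)],[.45,-.4,.04,0]);print("station",w.round(4),r.round(1))
np.save("tray.npy",v);np.save("st.npy",w)
W=camera_params("wrist")["world_to_cam"];s=read_state()
T=np.eye(4);T[:3,:3]=R.from_quat(s["tool_rot"]).as_matrix();T[:3,3]=s["position"]
print("cam2tool",(np.linalg.inv(T)@np.linalg.inv(W)).round(3).tolist())
for z,n in((.0425,[(290,318)]),(.04,[(195,293),(147,267)])):
  for uv in n:
    q=least_squares(lambda P:(proj([P[0],P[1],z],S)-uv).ravel(),[.6,0]).x;print("obst",uv,q.round(3))
E
```

```text
tray [ 0.5041  0.2126 -0.0007  0.1087] [-0.3 -0.  -0.1 -0.3  0.6 -1.1 -0.8  1.   0.4  0.6 -0.3 -0.1 -0.4  0.5
 -0.1 -0.5]
handle end tri [0.4464 0.2083 0.1426] model [[0.4445 0.2061 0.1393]] [-0.8 -1.1 -0.9  0.9]
station [ 0.5454 -0.2374  0.0378  0.0357] [-0.  -0.1 -0.9 -0.6  0.3  0.4 -0.  -0.1 -0.2 -0.7 -0.2  0.7 -0.5 -0.4
  0.4 -1.  -0.8 -0.  -0.8  0.3  0.4  1.5 -0.4  0.1  0.2  0.4]
cam2tool [[-0.001, -0.958, -0.288, 0.073], [1.0, -0.001, -0.001, -0.0], [0.001, -0.288, 0.958, -0.143], [0.0, 0.0, 0.0, 1.0]]
obst (290, 318) [0.731 0.152]
obst (195, 293) [ 0.771 -0.063]
obst (147, 267) [ 0.764 -0.209]
```

```bash
cat >> h.py <<'E'
v=None
try: TV=np.load("tray.npy");SV=np.load("st.npy")
except Exception: pass
def tq(yaw,flip=0,tilt=0): # tool pointing down; tilt>0 raises tray +y end (rot about tray x)
    return (R.from_euler('z',yaw)*R.from_euler('x',tilt)*R.from_euler('z',np.pi*flip)*R.from_euler('x',np.pi)).as_quat()
E
python3 - <<'E'
from rig import *
from h import *
for n,p in(("hov",[.504,.213,.25]),("grasp",[.504,.213,.108]),("st",[.5454,-.2374,.16]),("sthi",[.5454,-.2374,.25])):
  for f in(0,1):
    q=inverse_kinematics(p,tq(TV[3] if n[0]!='s' else SV[3],f));print(n,f,None if q is None else np.round(q,2))
E
```

```text
hov 0 [ 0.32  0.32 -0.98  1.74  0.28  1.23 -2.19]
hov 1 [ 0.39  0.35 -1.09  1.74  0.33  1.25  0.91]
grasp 0 [ 0.15  0.44 -0.79  1.9   0.38  0.96 -2.28]
grasp 1 [ 0.35  0.56 -1.08  1.89  0.57  1.04  0.71]
st 0 [ 0.45  0.37 -0.15  1.75  0.06  1.03 -1.25]
st 1 [ 0.81  0.42 -0.61  1.74  0.27  1.07  1.72]
sthi 0 [ 0.47  0.29 -0.16  1.65  0.05  1.21 -1.24]
sthi 1 [ 0.81  0.33 -0.6   1.64  0.2   1.23  1.78]
```

Run:
```python
from rig import *
from h import *
move_ptp([TV[0],TV[1],.25],tq(TV[3]))
wait(.2)
s=read_state();W=camera_params("wrist");im=camera("wrist")[:,:,::-1].copy()
L=np.array([[-60,-10,140],[-60,10,140],[60,10,140],[60,-10,140],[-60,-160,26],[60,-160,26],[60,160,26],[-60,160,26]])/1000
for u in proj(place(L,TV),W): cv2.circle(im,tuple(int(round(k)) for k in u),3,(0,0,255),1)
cv2.imwrite("pics/w1.png",im);print(s["t"],s["position"],s["contact_force"])
```

```text
3.3417 [0.50435543 0.2121861  0.24992765] [-1.1603388  -0.38021053 -0.28644018]
```

View pics/w1.png

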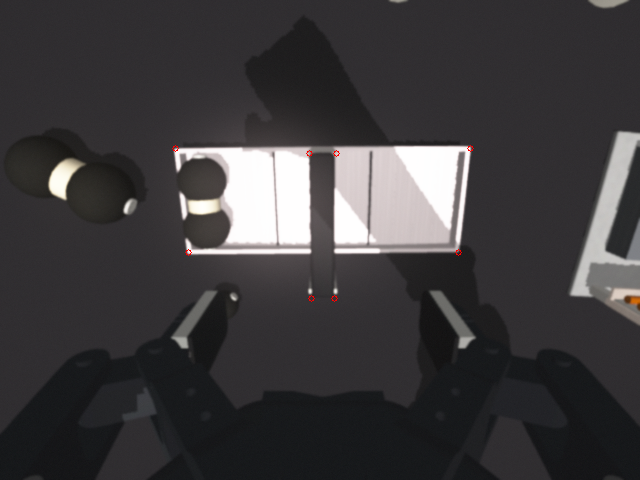

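The model overlay agrees with the wrist picture to about 1 px: tray corners at (176,149) and (458,252), handle at (322,225), roller at (205,203). Next I grasp and lift.

Run:
```python
from rig import *
from h import *
move_l([TV[0],TV[1],.108],vel=.1)
close_gripper();s=read_state();print(s["t"],s["position"],s["width"],s["grip_force"],s["contact_force"])
p=s["position"]
move_l([p[0],p[1],p[2]+.08],vel=.04);wait(.3)
s=read_state();print(s["t"],s["position"],R.from_quat(s["tool_rot"]).as_euler('xyz'),s["width"],s["contact_force"])
im=camera("wrist")[:,:,::-1];cv2.imwrite("pics/w2.png",im)
# time of a small pure rotation
t=read_state()["t"];move_l(s["position"],vel=.15,rotation=tq(TV[3],0,.03));print("rot time",read_state()["t"]-t)
cv2.imwrite("pics/w3.png",camera("wrist")[:,:,::-1])
```

```text
5.575 [0.50411514 0.21290745 0.10822337] 0.019069202019719365 59.878106117248535 [-0.64306195  0.06180292  2.99724881]
8.0333 [0.50410146 0.21292451 0.1881801 ] [-3.14155271e+00  3.77844979e-05  1.08795675e-01] 0.019116928795862763 [ 0.22445672  0.96902653 -8.13446043]
rot time 0.25
```

View pics/w2.png

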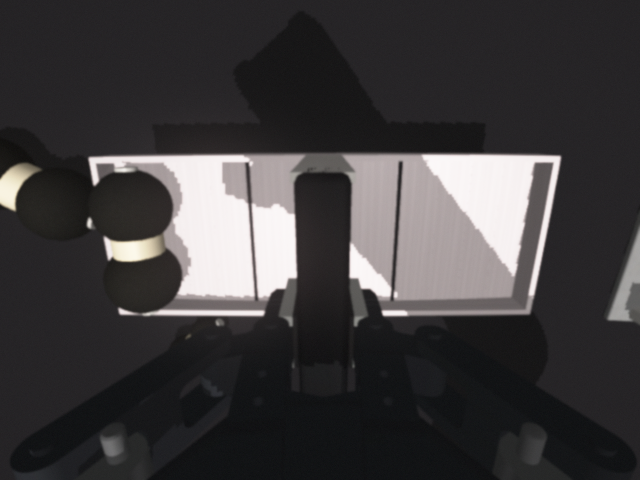

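```bash
cat >> h.py <<'E'
def dark(im):
    g=im[180:215].max(axis=2).astype(float)
    d=(np.median(g,axis=0)<75).astype(np.uint8)[None]
    d=cv2.morphologyEx(d,cv2.MORPH_OPEN,np.ones((1,13),np.uint8))[0]
    d[:86]=0;d[560:]=0
    e=np.flatnonzero(np.diff(np.r_[0,d,0]));return e.reshape(-1,2)
BL,BR,HW,PX=294,351,40,1.466
def roller_y(im,prev=None):
    """roller centre along tray y (m) from the wrist picture, tray held"""
    runs=[r for r in dark(im) if r[1]-r[0]>20]
    c=[(a+b)/2 for a,b in runs if 60<b-a<105 and not(a<BR and b>BL)]
    if not c:
        for a,b in runs:
            if a<BR and b>BL:
                l=[a+HW] if a<BL-3 else []; r=[b-HW] if b>BR+3 else []
                if l or r: c=[np.mean(l+r)]
    return (322-c[0])/PX/1000 if c else prev
E
python3 - <<'E'
from h import *
for n in("w2","w3"):
    im=cv2.imread(f"pics/{n}.png")[:,:,::-1];print(n,dark(im).tolist(),roller_y(im))
E
```

```text
w2 [[86, 171], [295, 351], [555, 560]] 0.13199181446111868
w3 [[86, 173], [295, 351], [555, 560]] 0.13130968622100955
```

```bash
cat > roll.py <<'E'
from rig import *
from h import *
s=read_state();yaw=TV[3];H=.098
mid=s["position"]+R.from_quat(tq(yaw,0,.03)).apply([0,0,H])  # deck middle, pivot
def tilt(th): move_l(mid-R.from_quat(tq(yaw,0,th)).apply([0,0,H]),vel=.15,rotation=tq(yaw,0,th))
th=.03;y=None;tp=None;extra=0;log=[];calm=0
while True:
    t=read_state()["t"];im=camera("wrist");yn=roller_y(im,y)
    v=0 if y is None else (yn-y)/(t-tp)
    y,tp=yn,t;log.append((round(t,2),round(y*1e3),round(v*1e3),round(th,3)))
    if abs(y)<.012:
        goal=0;calm=calm+1 if abs(v)<.006 and abs(th)<.002 else 0
        if calm>=4: break
    else:
        calm=0;sg=-np.sign(y)
        vd=np.clip(-1.0*y,-.05,.05);a=np.clip(2*(vd-v),-.15,.15)
        extra=extra+.005 if v*sg<.004 else 0
        goal=(y+.15*v)/2.4-(a+.14*sg)/7-sg*min(extra,.03)
    th=float(np.clip(th+np.clip(goal-th,-.035,.035),-.12,.12));tilt(th)
    if t>32 : break
cv2.imwrite("pics/w4.png",im[:,:,::-1])
for l in log: print(*l)
E
python3 roll.py
```

```text
8.38 131 0 0.03
8.68 124 -24 0.065
8.98 108 -53 0.078
9.28 91 -56 0.061
9.58 80 -35 0.053
9.88 72 -28 0.056
10.18 62 -33 0.054
10.48 50 -39 0.049
10.78 34 -55 0.042
11.08 24 -34 0.025
11.38 17 -23 0.025
11.68 14 -9 0.024
11.98 13 -5 0.027
12.28 12 -5 0.028
12.58 10 -5 0.0
12.88 12 5 0.0
13.18 12 0 0.0
13.48 12 0 0.0
```

View pics/w4.png

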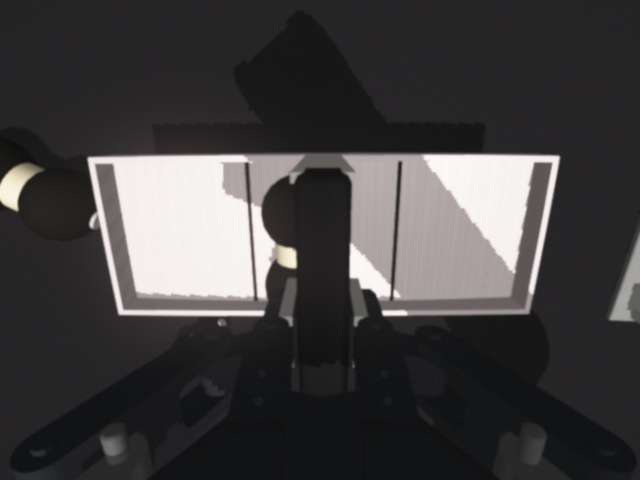

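Wrist picture: the roller sits partly behind the handle, centre near column 303, which is about 12 mm from the middle and between the lines (250 and 398). I'll nudge it closer, then carry.

```bash
sed -e 's/tq(yaw,0,.03)/tq(yaw,0,0)/' -e 's/^th=.03/th=0.0/' -e 's/abs(y)<.012/abs(y)<.006/' -e 's/t>32/t>22/' -e 's/w4/w5/' roll.py > roll2.py; python3 roll2.py
python3 - <<'E'
from rig import *
from h import *
p=read_state()["position"]; print(read_state()["t"],p)
move_l([p[0],p[1],.25],vel=.05)
print(roller_y(camera("wrist")),read_state()["t"])
move_l([SV[0],SV[1],.25],vel=.055,rotation=tq(SV[3]))
print(roller_y(camera("wrist")),read_state()["t"])
E
```

```text
13.53 12 0 0.0
13.83 12 2 0.033
14.13 3 -30 0.039
14.43 -5 -27 0.004
14.73 -7 -7 0.0
15.03 -5 5 -0.035
15.33 3 27 0.0
15.63 3 0 0.0
15.93 3 0 0.0
16.23 3 0 0.0
16.53 3 0 0.0
16.5833 [0.50394734 0.21522169 0.18818527]
0.002728512960436562 18.0167
0.002728512960436562 26.4833
```

Run:
```python
from rig import *
from h import *
move_l([SV[0],SV[1],.175],vel=.04);wait(.5)
s=read_state();print(s["t"],s["position"],s["contact_force"],roller_y(camera("wrist")))
a=camera("scene")[:,:,::-1];b=camera("side")[:,:,::-1]
L=np.array([[-60,-160,26],[60,-160,26],[60,160,26],[-60,160,26]])/1000
V=[SV[0],SV[1],s["position"][2]-.108,SV[3]]
o=[]
for im,n,x,y in((a,"scene",130,100),(b,"side",300,110)):
    im=im.copy()
    for u in proj(place(L,V),camera_params(n)): cv2.circle(im,tuple(int(round(k)) for k in u),3,(0,0,255),1)
    o.append(cv2.resize(im[y:y+170,x:x+180],None,fx=2.2,fy=2.2))
cv2.imwrite("pics/hold.png",np.hstack(o))
wait(3)
```

```text
29.0083 [ 0.5453956  -0.23739161  0.17503918] [-0.18211322  0.23098663 -8.40829733] 0.002728512960436562
```

View pics/hold.png

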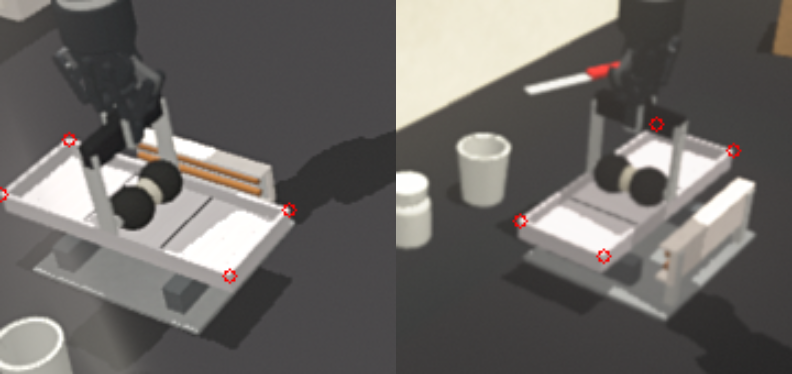

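Hold picture: the tray is over the station, its corners fall on the predicted marks, and the roller is between the lines. I finish the hold, lower, release and check.

Run:
```python
from rig import *
from h import *
wait(3)
print(roller_y(camera("wrist")),read_state()["t"])
z=.152;move_l([SV[0],SV[1],z],vel=.02)
while z>.141:
    wait(.1);s=read_state();f=s["contact_force"][2]
    if f>-2.5: break
    z-=.001;move_l([SV[0],SV[1],z],vel=.01)
print(s["t"],s["position"],f,roller_y(camera("wrist")))
gripper_open();wait(.3);print(roller_y(camera("wrist")))
move_l([SV[0],SV[1],.27],vel=.1);wait(.3)
s=read_state();print(s["t"],s["contact_force"])
a=camera("scene")[:,:,::-1];w=camera("wrist")[:,:,::-1].copy()
L=np.array([[-60,-160,26],[60,-160,26],[60,160,26],[-60,160,26]])/1000
for u in proj(place(L,[SV[0],SV[1],.04,SV[3]]),camera_params("wrist")): cv2.circle(w,tuple(int(round(k)) for k in u),3,(0,0,255),1)
cv2.imwrite("pics/end.png",np.hstack([cv2.resize(a[100:340,100:360],None,fx=1.5,fy=1.5),cv2.resize(w,(390,360))]))
```

```text
0.002728512960436562 35.2083
38.3583 [ 0.5457097  -0.23750645  0.14824782] 5.747016275842112 0.0034106412005457027
0.0034106412005457027
41.1 [-0.44784154  0.03394356 -0.35578334]
```

View pics/end.png

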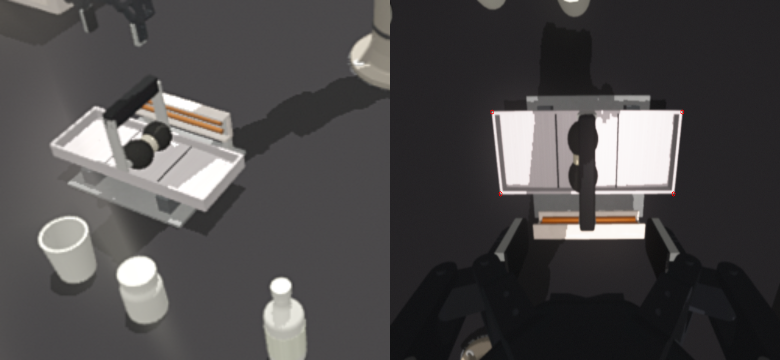

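Final picture: the tray lies on both bars exactly on the predicted marks, released. The roller is in the middle between the lines and the containers are where they were.

```bash
python3 -c "
from rig import *
print(job_done())"
```

```text
the job is handed in; nothing more can be done
None
```

The job is handed in at about 41 s: the tray is released on both rest bars, square and centred, with the roller still between the lines about 3 mm from the middle after holding there over six seconds above the station; no verdict was returned.

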